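# Put the slide box away in its drawer pocket

### The arm

A 6-joint arm with a two-finger parallel gripper is mounted at the origin on the work surface. World frame = base frame: x ahead of the robot, y to its left, z up, the work surface at z = 0. Lengths are in mm, angles in rad, forces in N, time in s.
With the tool pointing down it reaches from about 350 to 775 mm from the base axis. Payload 7.3 kg.
Tool frame: the origin (TCP) lies between the finger pads; the fingertips stand 8 mm ahead of it and the grasp point (between the pads) lies 11 mm behind it; y points along the fingers, x is the direction in which the jaws open and shut, and the axes are right-handed (so a half turn about y gives the same grasp; the last joint's range is limited). The gripper opens to 92 mm and grips with 3 to 60 N. Pads are 19 mm wide; open, the fingers measure 130 mm over their backs; the gripper's body (75 mm by 190 mm) begins 47 mm behind the grasp point.
Start: joints at [-0.146, 0.342, 1.524, -0, 1.275, -0.146], TCP at [525.018, 0.02, 234.741] pointing down, gripper open.
Joint ranges: [-2.53, 2.53], [-0.77, 2.02], [0.04, 2.7], [-1, 4.14], [0.28, 2.66], [-3.11, 3.11]. Speed limits (rad/s): [2.57, 2.57, 3.14, 3.14, 3.14, 3.14].

### API

Orientations are given as a rotation vector (axis times angle).
In Python, from workcell import robot, grab_frame gives the robot as it stands.
- The arm moves only by the shell command python3 -m handwheel 'ROWS' [OPENING] [FORCE]. ROWS is JSON, a list that holds one entry, the list of rows, each a list of 6 numbers: the shift along the world's x, y, z in cm, then the turn, a rotation vector about the world's x, y, z in degrees. A call has 1 to 12 rows; each row is the pose to reach, as a shift and turn from the pose commanded when the call began; what a row does not reach only later rows make up. A row lasts 1/10 s, in which the tool goes at most 50 mm and 8.59 degrees, less where a joint would pass 70% of its speed; a pose out of reach is approached as far as the arm can. A call with a gripper value outside its range is refused whole. OPENING is the closure in counts, from 0 (fully open) to 255 (shut), set as the call begins (- or left out, the last holds). The fingers move at their own pace and stop on an object; FORCE is the grip in N (left out, the last holds). Time passes only in rows, so rows that repeat a pose let the fingers close. It gives the time, the measured TCP pose, the force and the opening at its end, in the units of the state.
- robot.get_obs(): the state, without advancing time (a new reading comes with each control period).
- grab_frame(name): name is "scene" or "side" or "wrist"; returns a dict with "img" (384x512x3 uint8, blue, green, red), "camera_matrix" (3x3 intrinsics, pixels), "R" (3x3) and "t" (3): a world point X has camera coordinates R X + t. Camera axes: x right, y down, z forward; pixel columns grow to the right and rows downward; lengths in mm; the calibration is good to about 2 mm. A picture is of the moment at which its call begins. There is no depth.
- robot.job_done(): hands the job in, once; it reports no verdict.
The state is a dict: "t": time; "q": joint angles; "qvel": joint speeds; "tau": joint torques, N m; "position": TCP position; "eef_rot": TCP orientation; "contact_force": force on the tool from outside, world axes, zero at the start; "ft_torque": the same for the moment, N m; "opening": opening from 0.0 (shut) to 1.0 (fully open).
Only numpy, scipy, OpenCV 4.12 (cv2) and the standard library are available. Lean on these libraries where they do the work, as an engineer would, in place of code of your own. Each camera call takes 0.05 s, during which the arm holds its last target. There are 200 camera calls.

### The job

Pull the blue-fronted drawer out to its stop by its bar handle and leave it open. Then lift the slide box out of the orange rack, lay it down on the black mat with its white lid upward and let go of it. Take it again across its width and seat it, lid up, flat on the floor of the black-walled pocket in the drawer, without disturbing the bottle, the dishes or the tip box.

Things in the scene. Friction and masses are not known exactly. Their poses are not given: they have to be found in the camera images.
- drawer (a joint): Opening in m of the one drawer (blue front) of a low white bench cabinet, fixed, 250 deep x 270 wide x 95 high: 0 closed, 0.18 fully out at its stop. It slides along the -x axis of drawer_handle, roughly towards the robot, and drags with a few N. Starts closed or slightly open. Drawer sides reach 62 mm above the bench, the blue front 92 mm.
- drawer_handle (a point): Middle of the drawer's steel bar handle: a horizontal bar 12 mm thick, 110 long along its y, its axis 45 mm in front of the drawer face, 70 mm above the bench and 25 mm below the cabinet top. Moves with the drawer; its x points level into the cabinet, square to the blue front, its z up.
- pocket (a point): Centre of the pocket floor, 18 mm above the bench; moves with the drawer; axes as drawer_handle's. 123 long (x) x 63 wide (y) between black walls 9 mm high; above them a sloped lead-in widens up to 15 mm. Long sides are open for fingers over the middle 63 mm, down to the level grey drawer floor. Nearest drawer side 83 mm to -y; a flat fixed filter slider, 10 mm high, from 87 mm to +y.
- slide_box: Closed plastic microscope slide box 120 x 60 x 28 mm, about 0.2 kg, loose. It starts standing on its long narrow side in the rack. Origin: centre of that narrow side; its x is the 120 mm length, its y the 28 mm thickness (pointing out of the white lid with a yellow label; the base, -y side, is blue), its z the 60 mm width (up at the start).
- box_centre (a point): Centre of the slide box (30 mm from the origin along its z); axes as the box's.
- rack: Orange rack, fixed, 100 (x) x 64 (y), with a slot 31 mm wide along its x that holds the lowest 22 mm of the slide box; slot floor 6 mm and walls 28 mm above the bench. Origin: centre of its underside.
- mat: Black rubber mat, fixed, 170 (x) x 180 (y) x 3 mm, flat on the bench. Origin: centre of its underside. It and the rack may change sides (left or right).
- bottle: Bystander: amber bottle, 60 mm across, 130 high, loose on the bench beside the cabinet. Origin: centre of its underside.
- dishes: Bystander: stack of three clear culture dishes, 90 mm across, 45 high, loose on the bench beside the cabinet. Origin: centre of the underside.
- tip_box: Bystander: green pipette tip box 75 x 110 x 45 mm, loose on the bench to the left. Origin: centre of its underside.
Mind the look-alikes: they are no part of the job. What is shaped like the slide_box but green is not meant.

How it is judged:
By the outcome, as a careful person would: the job done as asked, in the order asked, and still so for the second after the job is handed in, with the robot touching nothing.
It also fails if it takes over 72 s, if anything falls off the work surface, if the arm or the gripper's body presses on something with over 40 N, if the wrist force passes 120 N, or if a joint passes its speed limit or range.

## Working session

There is one attempt and no reset: what is moved stays moved. The work goes in short steps, Python scripts to look and compute and a shell command to move; the robot and the scene stay as the last step left them, time stands still between calls to the robot, and variables do not carry over. Pictures are saved under pics/ and viewed, about 8 in all and at most 12, crops included, and the job is handed in when it is done.

```bash
mkdir -p pics; cat > h.py <<'E'
import numpy as np,cv2,sys
from workcell import robot,grab_frame
def snap(n,f):
    d=grab_frame(n); cv2.imwrite('pics/'+f+'.png',d['img']); np.savez('pics/'+f,**{k:np.array(d[k]) for k in('camera_matrix','R','t','img')}); return d
def load(f): return np.load('pics/'+f+'.npz')
def px2w(d,u,v,z):
    K,R,t=d['camera_matrix'],d['R'],np.array(d['t']).ravel()
    r=R.T@np.linalg.solve(K,[u,v,1.]); c=-R.T@t
    return c+r*(z-c[2])/r[2]
def w2px(d,X):
    p=d['camera_matrix']@(d['R']@np.array(X,float)+np.array(d['t']).ravel()); return p[:2]/p[2]
def tri(d1,p1,d2,p2):
    P=[d['camera_matrix']@np.c_[d['R'],np.array(d['t']).ravel()] for d in(d1,d2)]
    X=cv2.triangulatePoints(P[0],P[1],np.array(p1,float),np.array(p2,float)).ravel(); return X[:3]/X[3]
E
python3 - <<'E'
from h import *
a=snap('scene','s0')['img'];b=snap('side','d0')['img']
cv2.imwrite('pics/s0b.png',cv2.resize(a,(800,600),interpolation=cv2.INTER_CUBIC))
cv2.imwrite('pics/d0b.png',cv2.resize(b,(800,600),interpolation=cv2.INTER_CUBIC))
for n in('s0','d0'):
    d=load(n);print(n,(-d['R'].T@d['t'].ravel()).round())
o=robot.get_obs();print(o)
E
```

```text
s0 [1181.  690. 1373.]
d0 [331. 837. 878.]
{'t': 0.1, 'q': array([-1.46021199e-01,  3.42657395e-01,  1.52493805e+00, -5.15733724e-05,
        1.27536853e+00, -1.46000221e-01]), 'qvel': array([-5.26377204e-05, -1.59601973e-03, -2.22225517e-03, -8.82191486e-04,
       -2.00589727e-03,  1.28012985e-03]), 'tau': array([ 1.49919495e-03, -4.32001984e+01, -2.44694173e+01,  7.19219679e-02,
        5.25739230e-02, -9.79429342e-05]), 'position': array([5.24647337e+02, 4.75311896e-02, 2.34106407e+02]), 'eef_rot': array([-1.57064535e+00,  1.07584269e-03,  1.06653120e-03]), 'contact_force': array([ 0.68135872, -0.44657749, -0.58472927]), 'ft_torque': array([-0.01117112, -0.05153062,  0.02338085]), 'opening': 1.0040288104778614}
```

View pics/s0b.png

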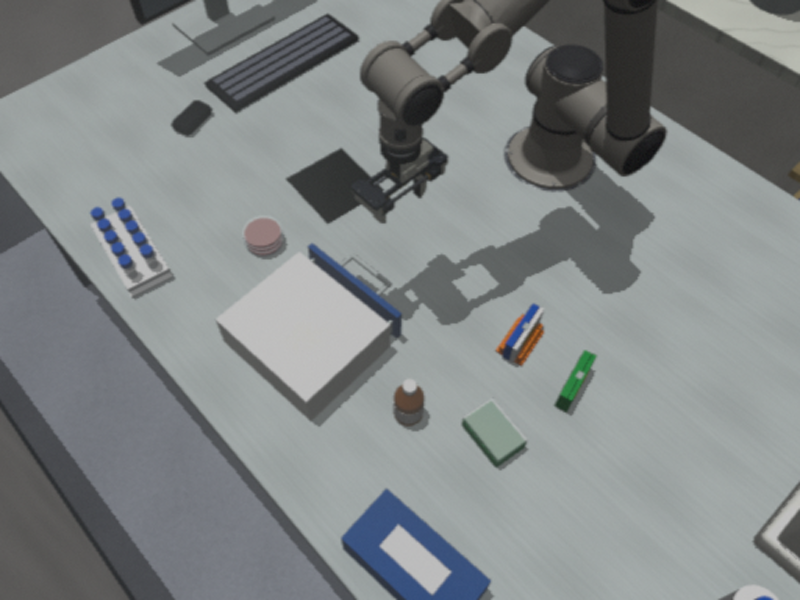

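View pics/d0b.png

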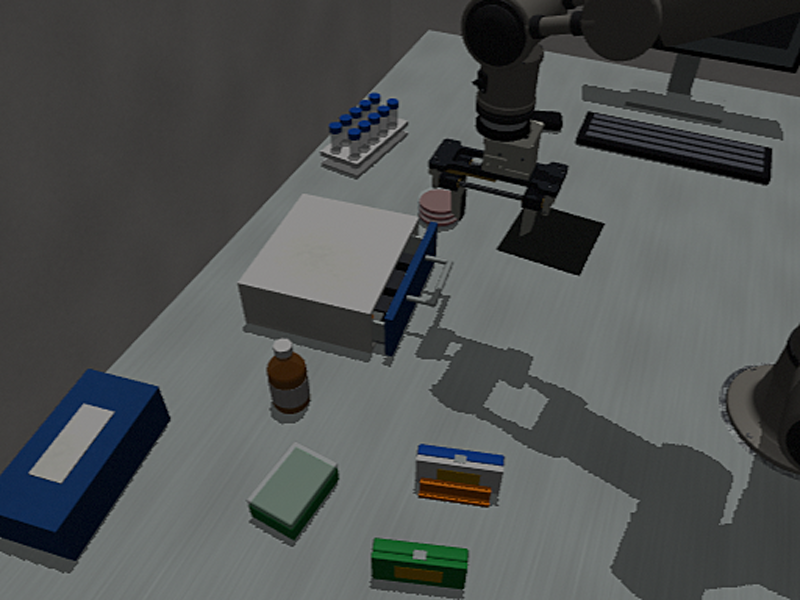

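```bash
cat >> h.py <<'E'
def tiles(out,L,k=4):
    T=[cv2.resize(load(f)['img'][y:y+75,x:x+100],(400,300),interpolation=cv2.INTER_CUBIC) for f,x,y in L]
    for T_,(f,x,y) in zip(T,L):
        for i in range(0,100,10): cv2.line(T_,(i*4,0),(i*4,8 if i%50 else 16),(0,255,255),1)
        for i in range(0,75,10): cv2.line(T_,(0,i*4),(8,i*4),(0,255,255),1)
    cv2.imwrite('pics/'+out+'.png',np.vstack([np.hstack(T[:2]),np.hstack(T[2:])]) if len(T)>2 else np.hstack(T))
E
python3 - <<'E'
from h import *
tiles('c1',[('s0',300,190),('s0',180,145),('d0',230,275),('d0',220,140)])
E
```

```text
(no output)
```

View pics/c1.png

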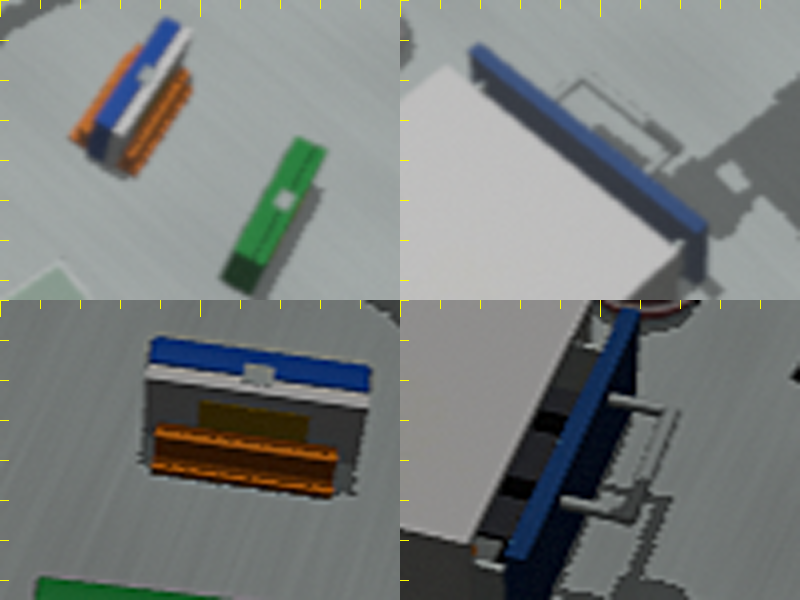

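```bash
python3 - <<'E'
from h import *
s,d=load('s0'),load('d0')
S=lambda x,y:(300+x/4,190+y/4); S2=lambda x,y:(180+(x-400)/4,145+y/4)
D=lambda x,y:(230+x/4,275+(y-300)/4); D2=lambda x,y:(220+(x-400)/4,140+(y-300)/4)
np.set_printoptions(precision=1,suppress=True)
for p in [(150,338),(370,364),(370,407),(147,377)]: print('box side',px2w(d,*D(*p),66))
for p in [(165,17),(192,30),(120,138),(90,122)]: print('box scene',px2w(s,*S(*p),66))
print('front side',[px2w(d,*D2(*p),92) for p in[(637,308),(527,557)]])
print('front scene',[px2w(s,*S2(*p),92) for p in[(480,43),(707,226)]])
print('handle scene',[px2w(s,*S2(*p),72) for p in[(583,80),(680,150)]])
print('handle side',[px2w(d,*D2(*p),72) for p in[(678,412),(635,518)]])
k=1/1.5625
print('mat scene',[px2w(s,x*k,y*k,3) for x,y in[(288,181),(341,150),(333,221)]])
print('mat side',[px2w(d,x*k,y*k,3) for x,y in[(604,222),(581,273),(499,248)]])
print('cab top',[px2w(s,x*k,y*k,95) for x,y in[(300,253),(218,321),(305,399),(397,325)]])
print('bottle',px2w(s,410*k,415*k,0),px2w(d,291*k,407*k,0),'dish',px2w(s,263*k,233*k,45),'tip',px2w(s,494*k,432*k,45),px2w(d,293*k,478*k,45))
E
```

```text
box side [516.  317.1  66. ]
box side [400.4 287.1  66. ]
box side [392.9 312.7  66. ]
box side [508.5 340.7  66. ]
box scene [405.8 287.2  66. ]
box scene [398.9 310.6  66. ]
box scene [517.3 338.9  66. ]
box scene [524.2 313.   66. ]
front side [array([ 658.2, -134.8,   92. ]), array([633.1, 128.7,  92. ])]
front scene [array([ 660.9, -134.6,   92. ]), array([641.9, 130.8,  92. ])]
handle scene [array([612.5, -57. ,  72. ]), array([599.7,  52.3,  72. ])]
handle side [array([599. , -60.2,  72. ]), array([589.7,  50.5,  72. ])]
mat scene [array([ 547.8, -383.1,    3. ]), array([ 382.7, -374. ,    3. ]), array([ 546.5, -210.5,    3. ])]
mat side [array([ 374.1, -381.5,    3. ]), array([ 384.9, -204.3,    3. ]), array([ 551.3, -214.6,    3. ])]
cab top [array([ 698.6, -130.7,   95. ]), array([ 929.6, -109.5,   95. ]), array([907.2, 146.1,  95. ]), array([665.9, 144.1,  95. ])]
bottle [751.5 276.9   0. ] [741.3 286.5   0. ] dish [ 707.  -264.6   45. ] tip [669.7 425.7  45. ] [659.  419.9  45. ]
```

The box meant is the blue and white one in the orange rack (scene 334,214). The look-alike is green and has no rack (scene 369,243). The crop confirms a white lid with a yellow label facing +y. I'll move above the handle first.

```bash
python3 -m handwheel '[[[3.8,-0.2,-4,0,0,3],[7.7,-0.4,-9,0,0,5.2],[7.7,-0.4,-10.5,0,0,5.2],[7.7,-0.4,-10.5,0,0,5.2],[7.7,-0.4,-10.5,0,0,5.2],[7.7,-0.4,-10.5,0,0,5.2]]]' 166 25
python3 - <<'E'
from h import *
snap('wrist','w1');snap('side','d1');snap('scene','s1')
im=load('w1')['img']
d=load('d1');s=load('s1')
print(w2px(d,[602,-4,70]),w2px(s,[602,-4,70]),w2px(load('w1'),[602,-4,70]))
a=cv2.resize(im,(400,300));b=d['img'][120:220,215:348]
b=cv2.resize(b,(400,300),interpolation=cv2.INTER_CUBIC)
cv2.imwrite('pics/c2.png',np.hstack([a,b]))
E
```

```text
t: 0.7
position: [602.3, -4.0, 131.6]
eef_rot: [-1.57, -0.073, 0.069]
contact_force: [-0.2, -0.3, -0.3]
opening: 0.527
[281.5042604  180.81984986] [238.31233528 173.01086137] [256.65100717 211.17473907]
```

View pics/c2.png

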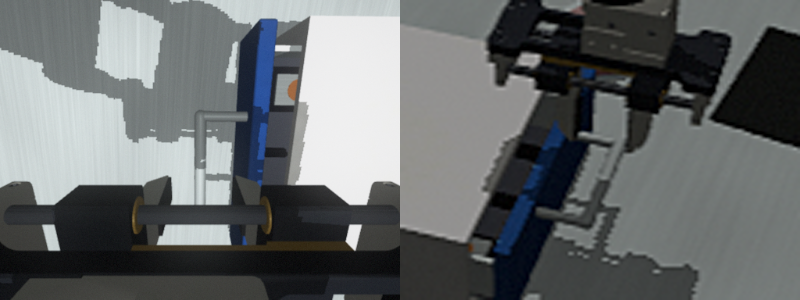

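The bar sits at wrist column 256, as predicted, and lies between the fingers, parallel to them. I'll descend and grip it.

```bash
python3 -m handwheel '[[[0,0,0,0,0,0],[0,0,0,0,0,0],[0,0,-2,0,0,0],[0,0,-4,0,0,0],[0,0,-5.5,0,0,0],[0,0,-6.6,0,0,0],[0,0,-6.6,0,0,0]]]' 166 25
python3 -m handwheel '[[[0,0,0,0,0,0],[0,0,0,0,0,0],[0,0,0,0,0,0],[0,0,0,0,0,0],[0,0,0,0,0,0],[0,0,0,0,0,0]]]' 255 30
```

```text
t: 1.55
position: [601.1, -3.9, 62.4]
eef_rot: [-1.569, -0.069, 0.073]
contact_force: [-0.9, -0.9, 0.6]
opening: 0.348
t: 2.15
position: [602.1, -4.1, 64.5]
eef_rot: [-1.57, -0.072, 0.071]
contact_force: [-1.7, 0.1, 5.3]
opening: 0.121
```

```bash
python3 -m handwheel '[[[-1,-0.09,0,0,0,0],[-2,-0.18,0,0,0,0],[-3.5,-0.32,0,0,0,0],[-5,-0.46,0,0,0,0],[-6.5,-0.59,0,0,0,0],[-8,-0.73,0,0,0,0],[-9.5,-0.87,0,0,0,0],[-11,-1,0,0,0,0],[-12,-1.1,0,0,0,0],[-13,-1.18,0,0,0,0],[-13,-1.18,0,0,0,0]]]' 255 30
python3 - <<'E'
from h import *
snap('side','d2');s=snap('scene','s2')
print(robot.get_obs()['contact_force'])
cv2.imwrite('pics/c3.png',cv2.resize(s['img'][120:270,130:330],(800,600),interpolation=cv2.INTER_CUBIC))
E
```

```text
t: 3.25
position: [471.4, -14.7, 64.5]
eef_rot: [-1.568, -0.071, 0.07]
contact_force: [-2.9, 6.4, 8.4]
opening: 0.117
[-2.60763523  5.95038896  8.31599582]
```

View pics/c3.png

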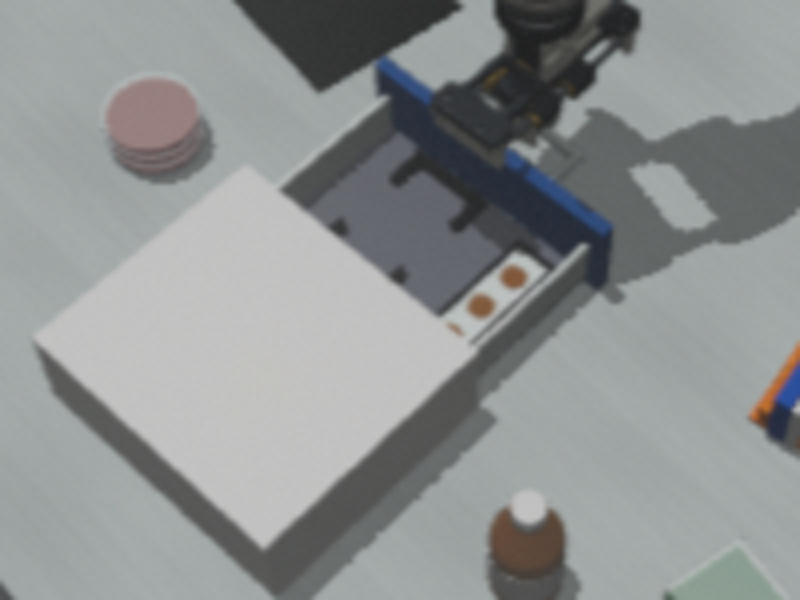

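```bash
python3 -m handwheel '[[[-1,-0.09,0,0,0,0],[-2,-0.18,0,0,0,0],[-2.5,-0.23,0,0,0,0],[-3,-0.27,0,0,0,0],[-3,-0.27,0,0,0,0]]]'
python3 -m handwheel '[[[-0.5,-0.05,0,0,0,0],[-1,-0.09,0,0,0,0],[-1,-0.09,0,0,0,0]]]'
```

```text
t: 3.85
position: [444.0, -17.0, 64.5]
eef_rot: [-1.568, -0.075, 0.066]
contact_force: [4.6, 11.9, 1.0]
opening: 0.121
t: 4.15
position: [443.9, -17.8, 65.1]
eef_rot: [-1.569, -0.089, 0.048]
contact_force: [39.7, 23.8, -31.4]
opening: 0.121
```

```bash
python3 -m handwheel '[[[0.9,0.09,0,0,0,0],[0.9,0.09,0,0,0,0],[0.9,0.09,0,0,0,0]]]'
python3 -m handwheel '[[[0,0,0,0,0,0],[0,0,0,0,0,0],[0,0,0,0,0,0],[0,0,0,0,0,0]]]' 170
python3 -m handwheel '[[[0,0,1,0,0,0],[0,0,3,0,0,0],[0,0,8,0,0,0],[-3,0,13,0,0,5],[-3,5,17,0,0,12],[-2,10,17,0,0,20],[-1,15,17,0,0,28],[0,20,17,0,0,36],[0,25,17,0,0,44],[0,29,17,0,0,52]]]' 0
python3 - <<'E'
from h import *
snap('side','d3');s=snap('scene','s3')
cv2.imwrite('pics/c4.png',cv2.resize(s['img'][110:230,165:325],(800,600),interpolation=cv2.INTER_CUBIC))
E
```

```text
t: 4.45
position: [444.0, -17.6, 64.8]
eef_rot: [-1.569, -0.076, 0.065]
contact_force: [6.8, 8.9, 2.4]
opening: 0.115
t: 4.85
position: [440.8, -18.6, 63.6]
eef_rot: [-1.57, -0.071, 0.071]
contact_force: [0.2, -0.9, -0.6]
opening: 0.332
t: 5.85
position: [440.7, 266.4, 234.6]
eef_rot: [-1.426, -0.783, 0.782]
contact_force: [-0.2, -0.6, 0.2]
opening: 0.999
```

View pics/c4.png

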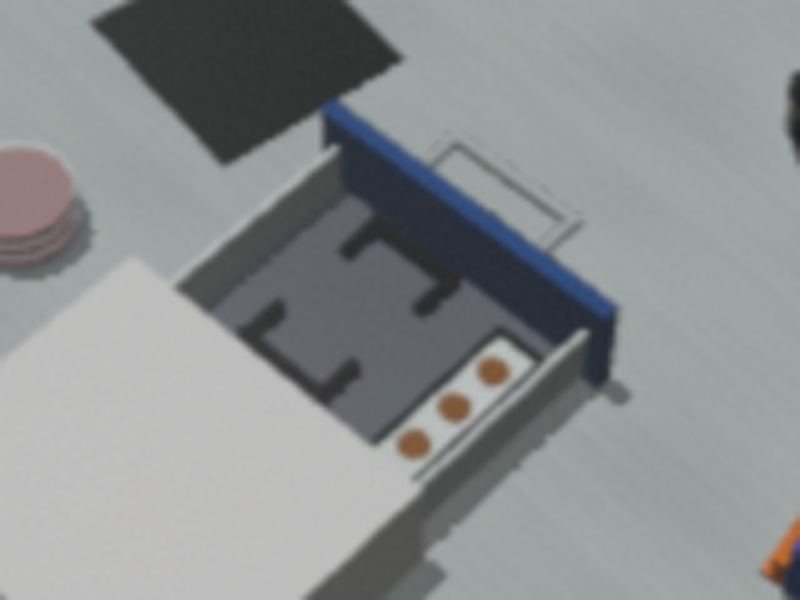

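```bash
python3 -m handwheel '[[[0.5,1,-1,0,0,8],[1,2,-3,0,0,16],[1.7,4.2,-6,0,0,24],[1.7,4.2,-8,0,0,32],[1.7,4.2,-10,0,0,40],[1.7,4.2,-10,0,0,46.2],[1.7,4.2,-10,0,0,46.2],[1.7,4.2,-10,0,0,46.2]]]'
python3 - <<'E'
from h import *
w=snap('wrist','w4'); im=w['img'].copy()
c,s=np.cos(np.radians(13.4)),np.sin(np.radians(13.4))
for a,b in[(60,14),(-60,14),(-60,-14),(60,-14)]: print(w2px(w,[458+a*c-b*s,313.4+a*s+b*c,66]).round(1))
cv2.imwrite('pics/c5.png',cv2.resize(im,(800,600),interpolation=cv2.INTER_CUBIC))
E
```

```text
t: 6.75
position: [458.3, 306.1, 134.5]
eef_rot: [-1.092, -1.377, 1.376]
contact_force: [-0.6, 0.2, 0.1]
opening: 0.999
[281.3 271.2]
[284.5 135.6]
[248.4 135.8]
[250.3 271.4]
```

View pics/c5.png

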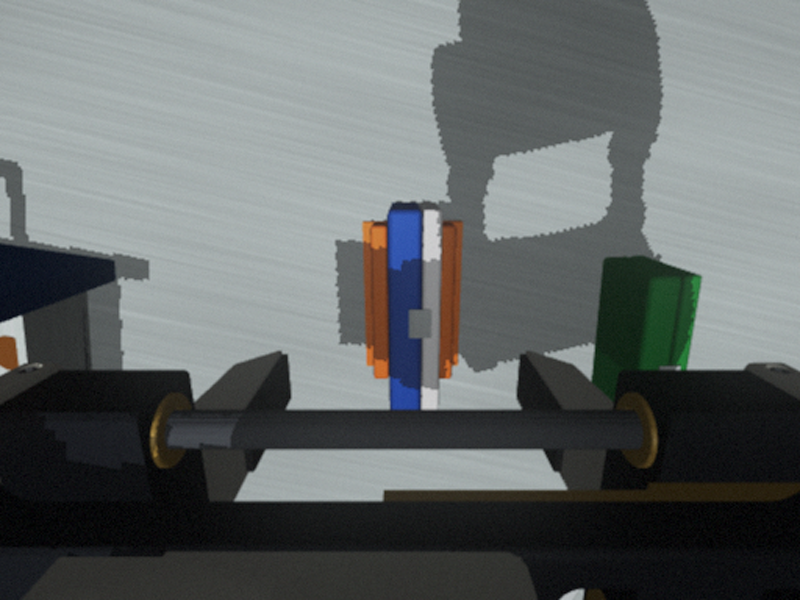

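```bash
python3 -m handwheel '[[[-0.1,0.3,-2,0,0,0],[-0.2,0.65,-4,0,0,0],[-0.2,0.65,-6.5,0,0,0],[-0.2,0.65,-8,0,0,0],[-0.2,0.65,-8.7,0,0,0],[-0.2,0.65,-8.7,0,0,0]]]' 0 30
python3 -m handwheel '[[[0,0,0,0,0,0],[0,0,0,0,0,0],[0,0,0,0,0,0],[0,0,0,0,0,0],[0,0,0,0,0,0],[0,0,0,0,0,0],[0,0,0,0,0,0]]]' 255 30
```

```text
t: 7.4
position: [455.8, 312.8, 46.5]
eef_rot: [-1.09, -1.378, 1.379]
contact_force: [-0.1, 0.6, 0.3]
opening: 1.0
t: 8.1
position: [455.9, 313.0, 46.7]
eef_rot: [-1.089, -1.379, 1.379]
contact_force: [0.4, 1.0, 0.1]
opening: 0.442
```

```bash
python3 -m handwheel '[[[0,0,0,0,0,0],[0,0,0,0,0,0],[0,0,0,0,0,0],[0,0,0,0,0,0]]]' 255 30
python3 -m handwheel '[[[0,0,1,0,0,0],[0,0,2,0,0,0],[0,0,4,0,0,0],[0,0,7,0,0,0],[0,0,11,0,0,0],[0,0,15,0,0,0],[0,0,15,0,0,0]]]'
```

```text
t: 8.5
position: [456.0, 312.9, 46.8]
eef_rot: [-1.089, -1.379, 1.379]
contact_force: [0.0, 0.1, 0.2]
opening: 0.304
t: 9.2
position: [458.5, 314.4, 203.6]
eef_rot: [-1.095, -1.39, 1.371]
contact_force: [0.8, 0.5, -1.7]
opening: 0.304
```

```bash
python3 -m handwheel '[[[0.1,-3.8,0,0,0,-8.3],[0.2,-7.6,0,0,0,-16.6],[0.3,-11.4,0,0,0,-24.9],[0.4,-15.2,0,0,0,-33.2],[0.5,-19.1,0,0,0,-41.5],[0.6,-22.9,0,0,0,-49.8],[0.7,-26.8,0,0,0,-58.1],[0.8,-30.6,0,0,0,-66.4],[0.8,-30.6,0,0,0,-66.7]]]'
python3 -m handwheel '[[[0.1,-3.8,0,0,0,-8.3],[0.2,-7.6,0,0,0,-16.6],[0.3,-11.4,0,0,0,-24.9],[0.4,-15.2,0,0,0,-33.2],[0.5,-19.1,0,0,0,-41.5],[0.6,-22.9,-1,0,0,-49.8],[0.8,-26.8,-2,0,0,-58.1],[0.9,-30.6,-3,0,0,-66.4],[0.9,-30.6,-3,0,0,-66.7],[0.9,-30.6,-3,0,0,-66.7]]]'
python3 - <<'E'
from h import *
from scipy.spatial.transform import Rotation as R
o=robot.get_obs();M=R.from_rotvec(o['eef_rot']).as_matrix();print(M.round(3),o['q'],o['position'])
L=np.array([np.cos(np.radians(-30)),np.sin(np.radians(-30)),0]);X=np.cross(L,[0,0,1]);print('tilt axis',X)
E
```

```text
t: 10.1
position: [463.9, 3.4, 196.8]
eef_rot: [-1.515, -0.495, 0.495]
contact_force: [0.0, 1.1, -1.4]
opening: 0.303
t: 11.1
position: [472.7, -298.5, 166.0]
eef_rot: [-1.53, 0.411, -0.408]
contact_force: [0.8, 0.3, -2.7]
opening: 0.304
[[ 0.866 -0.001  0.499]
 [-0.499  0.002  0.866]
 [-0.002 -1.     0.001]] [-7.00664450e-01  4.66587967e-01  1.52918305e+00  5.81910393e-04
  1.14767201e+00 -1.78193034e-01] [ 472.69442404 -298.52115151  166.03902462]
tilt axis [-0.5       -0.8660254  0.       ]
```

```bash
python3 -m handwheel '[[[0,0,0,-3.75,-6.5,0],[0,0,0,-7.5,-13,0],[0,-0.1,0,-11.25,-19.5,0],[0,-0.2,-1,-15,-26,0],[0,-0.2,-3,-18.75,-32.5,0],[0,-0.2,-6,-22.5,-39,0],[0,-0.2,-9,-22.5,-39,0],[0,-0.2,-10.5,-22.5,-39,0],[0,-0.2,-10.5,-22.5,-39,0]]]'
python3 - <<'E'
from h import *
from scipy.spatial.transform import Rotation as R
o=robot.get_obs();M=R.from_rotvec(o['eef_rot']).as_matrix();print(M.round(3),o['q'],o['position'])
d=snap('side','d5');s=snap('scene','s5')
a=cv2.resize(d['img'][70:190,300:400],(500,600),interpolation=cv2.INTER_CUBIC);b=cv2.resize(s['img'][70:190,180:240],(300,600),interpolation=cv2.INTER_CUBIC)
cv2.imwrite('pics/c6.png',np.hstack([a,b]))
E
```

```text
t: 12.0
position: [500.9, -266.3, 128.4]
eef_rot: [-1.501, -0.191, -0.886]
contact_force: [1.5, 0.3, -1.6]
opening: 0.303
[[ 0.684  0.607  0.404]
 [-0.387 -0.168  0.907]
 [ 0.618 -0.777  0.12 ]] [-0.80338505  0.3538458   2.12832511  1.4243138   0.32943287 -1.65461552] [ 500.90316621 -266.27264869  128.37181108]
```

View pics/c6.png

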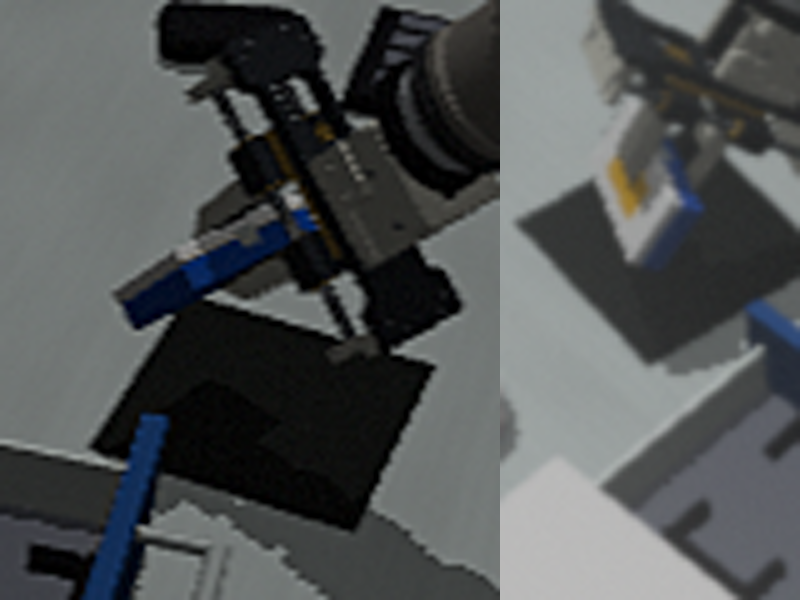

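The box is held well, with the lid side up in both views. Leaning the tool outward drives q5 to its limit, so I'll undo the tilt, turn the lid to face −x and tilt the other way.

```bash
cat >> h.py <<'E'
from scipy.spatial.transform import Rotation as Rot
def toolR(yaw,axis=None,ang=0):
    M=Rot.from_euler('z',yaw,degrees=True)*Rot.from_rotvec([-np.pi/2,0,0])
    return M if axis is None else Rot.from_rotvec(np.radians(ang)*np.array(axis,float))*M
def goto(pos,T):
    o=robot.get_obs(); d=(T*Rot.from_rotvec(o['eef_rot']).inv()).as_rotvec()
    print('shift cm',((np.array(pos)-o['position'])/10).round(2),'rot',np.degrees(d).round(1),'|',np.degrees(np.linalg.norm(d)).round(1),'q',o['q'].round(2))
E
python3 -c "
from h import *
goto([473,-298.5,170],toolR(-30))"
```

```text
shift cm [-2.71 -3.28  4.3 ] rot [11.4 37.1 -3.3] | 39.0 q [-0.8   0.36  2.13  1.42  0.33 -1.65]
```

```bash
python3 -m handwheel '[[[-0.4,-0.5,1.5,2,6.2,-0.5],[-0.9,-1.1,3,4,12.4,-1],[-1.3,-1.6,4,6,18.6,-1.6],[-1.8,-2.2,4.2,8,24.8,-2.2],[-2.3,-2.7,4.3,9.7,31,-2.7],[-2.7,-3.3,4.3,11.4,37.1,-3.3],[-2.7,-3.3,4.3,11.4,37.1,-3.3],[-2.7,-3.3,4.3,11.4,37.1,-3.3],[-2.7,-3.3,4.3,11.4,37.1,-3.3]]]'
python3 -c "
from h import *
goto([463,-298.5,190],toolR(-30))"
```

```text
t: 13.0
position: [474.4, -302.2, 171.6]
eef_rot: [-1.541, 0.411, -0.413]
contact_force: [0.7, -0.2, -2.0]
opening: 0.301
shift cm [-1.14  0.37  1.84] rot [ 0.5 -0.1  0.1] | 0.6 q [-0.7   0.46  1.52 -0.01  1.16 -0.17]
```

```bash
python3 -m handwheel '[[[0,0,0.5,0,0,-8.4],[-0.3,0,1,0,0,-16.8],[-0.6,0.2,1,0,0,-25.2],[-0.9,0.3,1,0,0,-33.6],[-1.2,0.4,1,0,0,-42],[-1.6,0.6,1,0,0,-50.4],[-1.6,0.6,1,0,0,-58.8],[-1.6,0.6,1,0,0,-67],[-1.6,0.6,1,0,0,-75]]]'
python3 -m handwheel '[[[0,0,0,0,0,-8.4],[0,0,0,0,0,-16.8],[0,0,0,0,0,-25.2],[0,0,0,0,0,-33.6],[0,0,0,0,0,-42],[0,0,0,0,0,-50.4],[0,0,0,0,0,-58.8],[0,0,0,0,0,-67],[0,0,0,0,0,-75],[0,0,0,0,0,-75]]]'
python3 -c "
from h import *
print(robot.get_obs()['position'])
goto([452.4,-295,100],toolR(180,[0,1,0],45))
goto([452.4,-295,100],toolR(180,[0,1,0],0))"
```

```text
t: 13.9
position: [456.1, -295.5, 181.3]
eef_rot: [-1.075, 1.405, -1.409]
contact_force: [-0.3, -0.6, -2.0]
opening: 0.303
t: 14.9
position: [456.2, -295.4, 181.2]
eef_rot: [-0.002, -2.218, 2.219]
contact_force: [0.4, 0.4, -1.4]
opening: 0.304
[ 456.24460903 -295.41089117  181.23767081]
shift cm [-0.38  0.04 -8.12] rot [ 0.1 44.9  0.2] | 44.9 q [-0.71  0.42  1.55 -0.    1.17  2.43]
shift cm [-0.38  0.04 -8.12] rot [ 0.  -0.1  0.2] | 0.2 q [-0.71  0.42  1.55 -0.    1.17  2.43]
```

```bash
python3 -m handwheel '[[[0,0,0,0,7.5,0],[0,0,0,0,15,0],[-0.1,0,-1,0,22.5,0],[-0.2,0,-2,0,30,0],[-0.3,0,-4,0,37.5,0],[-0.4,0,-6,0,45,0],[-0.4,0,-8,0,45,0],[-0.4,0,-10,0,45,0],[-0.4,0,-11.5,0,45,0],[-0.4,0,-11.5,0,45,0],[-0.4,0,-11.5,0,45,0]]]'
python3 -c "
from h import *
goto([452.4,-295,42],toolR(180,[0,1,0],45))"
```

```text
t: 16.0
position: [453.3, -295.7, 66.6]
eef_rot: [0.728, -1.76, 1.757]
contact_force: [0.3, 0.5, -1.9]
opening: 0.301
shift cm [-0.09  0.07 -2.46] rot [-0.  -0.1  0.1] | 0.1 q [-0.52  0.98  1.09 -0.37  1.78  2.68]
```

```bash
python3 -m handwheel '[[[0,0,-0.7,0,0,0],[0,0,-1.4,0,0,0],[0,0,-2,0,0,0],[0,0,-2.3,0,0,0],[0,0,-2.4,0,0,0],[0,0,-2.4,0,0,0]]]'
python3 - <<'E'
from h import *
d=snap('side','d6');s=snap('scene','s6')
a=cv2.resize(d['img'][90:210,290:390],(500,600),interpolation=cv2.INTER_CUBIC);b=cv2.resize(s['img'][70:190,180:240],(300,600),interpolation=cv2.INTER_CUBIC)
cv2.imwrite('pics/c7.png',np.hstack([a,b]))
E
```

```text
t: 16.6
position: [453.2, -295.3, 41.8]
eef_rot: [0.729, -1.76, 1.756]
contact_force: [0.0, 0.0, -1.7]
opening: 0.302
```

View pics/c7.png

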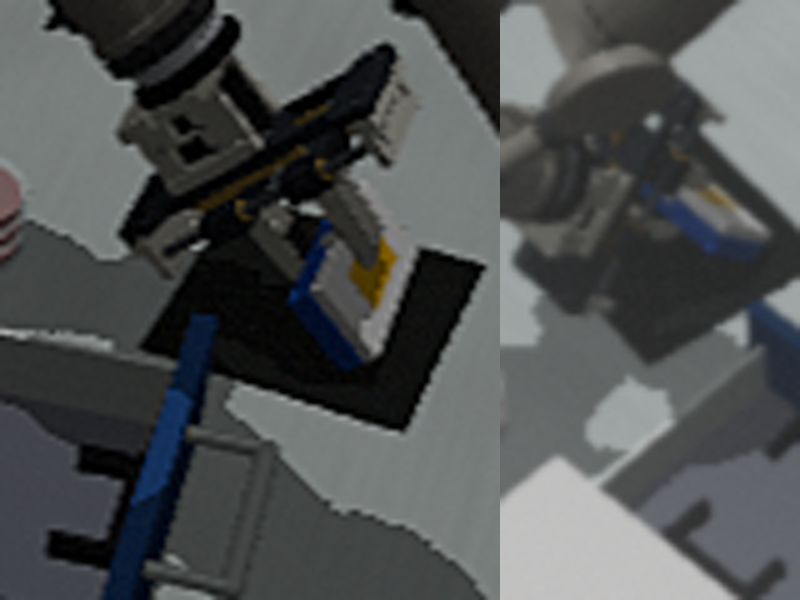

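The box's lower edge is at mat level, lid up at 45°. I'll open partway so the box rests on the lower finger, then slide that finger out level.

```bash
python3 -m handwheel '[[[0,0,0,0,0,0],[0,0,0,0,0,0],[0,0,0,0,0,0],[0,0,0,0,0,0],[0,0,0,0,0,0]]]' 128 30
python3 -m handwheel '[[[0.4,0,0,0,0,0],[0.8,0,0,0,0,0],[1.2,0,0,0,0,0],[1.6,0,0,0,0,0],[2.1,0,0,0,0,0],[2.6,0,0,0,0,0],[3.1,0,0,0,0,0],[3.6,0,0,0,0,0],[4.2,0,0,0,0,0],[5,0,0,0,0,0],[6,0,1,0,0,0],[6,0,1,0,0,0]]]'
python3 - <<'E'
from h import *
d=snap('side','d7');s=snap('scene','s7')
a=cv2.resize(d['img'][90:210,290:390],(500,600),interpolation=cv2.INTER_CUBIC);b=cv2.resize(s['img'][70:190,180:240],(300,600),interpolation=cv2.INTER_CUBIC)
cv2.imwrite('pics/c8.png',np.hstack([a,b]))
E
```

```text
t: 17.2
position: [453.2, -295.3, 41.8]
eef_rot: [0.728, -1.76, 1.756]
contact_force: [-0.2, -0.2, -0.7]
opening: 0.496
t: 18.4
position: [514.6, -295.4, 52.5]
eef_rot: [0.726, -1.76, 1.759]
contact_force: [0.2, -0.1, 0.4]
opening: 0.498
```

View pics/c8.png

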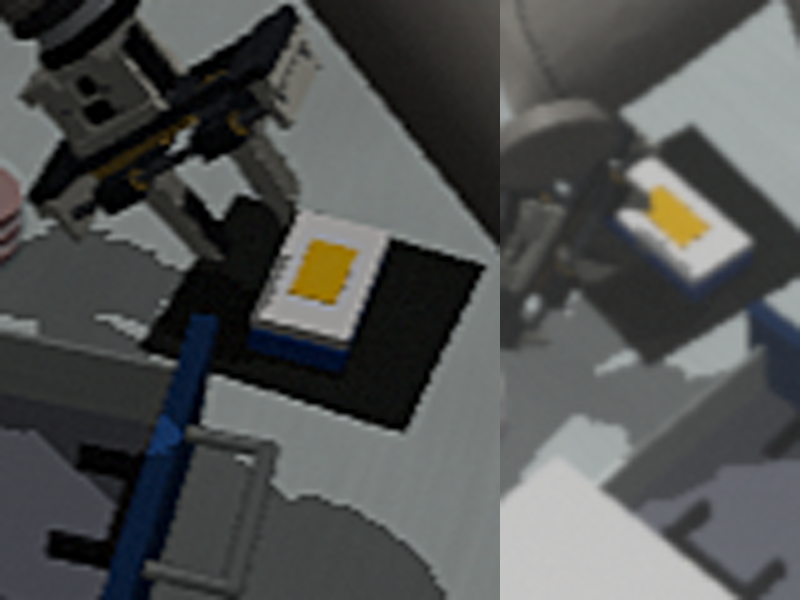

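The box lies flat on the mat, lid up. Top corners in the crop are (300,210), (388,234), (347,352) and (250,328). I'll raise the tool, bring it back to vertical and compute the box pose.

```bash
python3 -m handwheel '[[[1,0,1.5,0,0,0],[1,0,4,0,0,0],[1,0,7,0,-5,0],[0,0,9,0,-12,0],[-1,0,10,0,-20,0],[-2,0,11,0,-28,0],[-3,0,11,0,-36,0],[-4,0,11,0,-44,0],[-4.5,0,11,0,-45,0],[-4.5,0,11,0,-45,0]]]' 0
python3 - <<'E'
from h import *
d=load('d7');C=[px2w(d,290+x/5,90+y/5,31) for x,y in[(300,210),(388,234),(347,352),(250,328)]]
for c in C:print(c.round(1))
print(np.mean(C,0),[np.linalg.norm(C[i]-C[i-1]) for i in range(4)])
w=snap('wrist','w8')
goto([463,-295,120],toolR(180))
def show():
    cv2.imwrite('pics/c9.png',cv2.resize(w['img'],(640,480),interpolation=cv2.INTER_CUBIC))
show()
for c in C: print(w2px(w,c).round())
E
```

```text
t: 19.5
position: [466.8, -295.5, 162.3]
eef_rot: [0.0, -2.221, 2.215]
contact_force: [-0.0, 0.2, 0.2]
opening: 0.998
[ 491.9 -349.1   31. ]
[ 433.8 -346.2   31. ]
[ 431.2 -220.4   31. ]
[ 490.8 -219.7   31. ]
[ 461.93739759 -283.85421205   31.        ] [np.float64(129.49981918032123), np.float64(58.13130812320376), np.float64(125.78434485770723), np.float64(59.548627840961)]
shift cm [-0.52  0.08 -4.21] rot [-0.1 -0.2  0.1] | 0.3 q [-0.7   0.46  1.55 -0.    1.14  2.44]
[233. 135.]
[291. 138.]
[290. 251.]
[237. 252.]
```

View pics/c9.png

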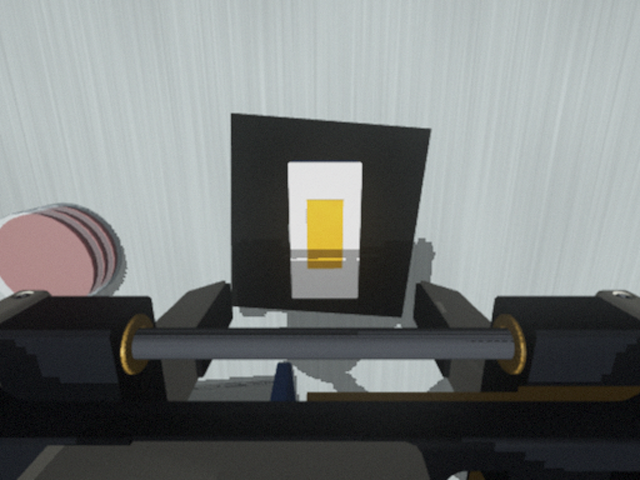

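Wrist view: the box lies square, with corners at (288,162), (362,162), (358,298) and (291,298) in the 640-wide view.

```bash
python3 - <<'E'
from h import *
d=load('w8');C=np.array([px2w(d,x/1.25,y/1.25,31) for x,y in[(288,162),(362,162),(358,298),(291,298)]])
print(C.round(1),C.mean(0),[np.linalg.norm(C[i]-C[i-1]).round(1) for i in range(4)])
a=(C[3]+C[2]-C[0]-C[1])/2;print('yaw of long axis',np.degrees(np.arctan2(a[1],a[0])))
s3=load('s3');d3=load('d3')
print('pocket guess',px2w(s3,165+349/5,110+308/5,27))
for p in [(455,147),(580,222)]: print('handle',px2w(s3,165+p[0]/5,110+p[1]/5,72))
for p in [(330,100),(614,308)]: print('front',px2w(s3,165+p[0]/5,110+p[1]/5,92))
E
```

```text
[[ 494.1 -354.8   31. ]
 [ 435.3 -354.6   31. ]
 [ 435.4 -235.9   31. ]
 [ 495.3 -236.2   31. ]] [ 465.03419291 -295.38447602   31.        ] [np.float64(118.6), np.float64(58.8), np.float64(118.7), np.float64(59.9)]
yaw of long axis 89.71084824192825
pocket guess [588.01943158 -39.74114068  27.        ]
handle [459.88189193 -69.11562313  72.        ]
handle [440.93179678  38.48049062  72.        ]
front [ 507.54524617 -148.69304763   92.        ]
front [485.79803465 115.11889325  92.        ]
```

```bash
python3 -m handwheel '[[[-0.3,0,-3,0,0,0],[-0.3,0,-7,0,0,0],[-0.3,0,-11,0,0,0],[-0.3,0,-13.5,0,0,0],[-0.3,0,-14.8,0,0,0],[-0.3,0,-14.8,0,0,0]]]' 0 30
python3 -m handwheel '[[[0,0,0,0,0,0],[0,0,0,0,0,0],[0,0,0,0,0,0],[0,0,0,0,0,0],[0,0,0,0,0,0],[0,0,0,0,0,0],[0,0,0,0,0,0],[0,0,0,0,0,0]]]' 255 30
python3 -m handwheel '[[[0,0,1,0,0,0],[0,0,2.5,0,0,0],[0,0,6,0,0,0],[0,0,10,0,0,0],[0,0,14,0,0,0],[0,0,14,0,0,0]]]'
```

```text
t: 20.15
position: [466.1, -294.9, 12.6]
eef_rot: [0.005, -2.224, 2.215]
contact_force: [-0.3, 0.4, 0.6]
opening: 1.0
t: 20.95
position: [465.3, -295.4, 13.9]
eef_rot: [0.001, -2.223, 2.217]
contact_force: [0.8, -0.4, 0.6]
opening: 0.654
t: 21.55
position: [467.5, -297.2, 159.9]
eef_rot: [0.008, 2.214, -2.224]
contact_force: [0.4, -0.2, -1.4]
opening: 0.654
```

```bash
python3 - <<'E'
from h import *
w=load('w8');print('cam',-w['R'].T@w['t'].ravel(),'axis',w['R'][2],w['camera_matrix'][0,0])
s=load('s3');d=load('d3')
hsv=cv2.cvtColor(s['img'],cv2.COLOR_BGR2HSV)
# dark blobs in scene around pocket
for n,dd,roi in(('s',s,(205,150,275,195)),('d',d,(225,150,335,215))):
    x0,y0,x1,y1=roi;g=dd['img'].max(2)[y0:y1,x0:x1];print(n,np.percentile(g,[2,10,30,50,80]))
o=robot.get_obs();print(o['q'].round(2))
goto([430,-50,170],toolR(-85))
E
```

```text
cam [ 467.86003478 -373.13269152  312.1898093 ] axis [-0.0031      0.28989306 -0.95705402] 276.4401081808428
s [ 49.  58.  86. 108. 151.]
d [  0.    6.   31.   47.5 127. ]
[-0.7   0.46  1.56  0.    1.11  2.44]
shift cm [-3.75 24.72  1.01] rot [-0.1  0.5 95.1] | 95.1 q [-0.7   0.46  1.56  0.    1.11  2.44]
```

```bash
python3 -m handwheel '[[[0,1,2,0,0,7.9],[0,3,4,0,0,15.8],[0,5,6,0,0,23.7],[0,7.5,7,0,0,31.6],[0,10,7,0,0,39.5],[0,12.5,7,0,0,47.4],[0.2,15,7,0,0,55.3],[0.3,17.5,7,0,0,63.2],[0.4,20,7,0,0,71.1],[0.5,22,7,0,0,79],[0.7,24,7,0,0,87],[0.8,25,7,0,0,95]]]'
python3 -m handwheel '[[[0,0,0,0,0,0],[0,0,0,0,0,0]]]'
python3 - <<'E'
from h import *
goto([475,-45,230],toolR(-85))
w=snap('wrist','w9');snap('scene','s9');snap('side','d9')
g=w['img'].max(2)
cv2.imwrite('pics/c10.png',cv2.resize(w['img'],(800,600),interpolation=cv2.INTER_CUBIC))
# dark blobs near predicted pocket
print('pred',[w2px(w,[588+dx*.996-dy*.09,-40+dx*.09+dy*.996,22]).round() for dx,dy in((61,31),(61,-31),(-61,-31),(-61,31))])
n,l,st,c=cv2.connectedComponentsWithStats((g<35).astype('uint8'))
for i in range(1,n):
    if st[i,4]>60: print(st[i],c[i].round(1))
E
```

```text
t: 22.75
position: [472.5, -43.7, 223.1]
eef_rot: [-1.256, 1.143, -1.139]
contact_force: [0.8, 0.5, -1.9]
opening: 0.654
t: 22.95
position: [472.8, -45.4, 223.3]
eef_rot: [-1.252, 1.15, -1.148]
contact_force: [-0.3, 0.0, -1.6]
opening: 0.65
shift cm [0.22 0.04 0.67] rot [ 0.1 -0.2  0.3] | 0.4 q [-0.26  0.26  1.67 -0.    1.21  1.23]
pred [array([233.,  19.]), array([289.,  18.]), array([287., 130.]), array([237., 131.])]
[139   0  14  21  76] [142.4   6.8]
[226  12  75  40 807] [256.5  20.7]
[  343   155   160   159 10443] [428.  230.4]
[    0   243   512   141 24628] [202.  322.7]
[191 248  12  15  93] [197.8 256.6]
[341 371  25  13 230] [352.4 377.2]
[488 376  24   8 181] [500.1 379.6]
```

```bash
python3 - <<'E'
from h import *
w=load('w9')
im=cv2.resize(cv2.convertScaleAbs(w['img'][0:150,160:360],alpha=1.5,beta=10),(800,600),interpolation=cv2.INTER_CUBIC)
for i in range(0,800,40): cv2.line(im,(i,590),(i,600),(0,255,255),1)
for i in range(0,600,40): cv2.line(im,(0,i),(10,i),(0,255,255),1)
cv2.imwrite('pics/c11.png',im)
E
```

```text
(no output)
```

View pics/c11.png

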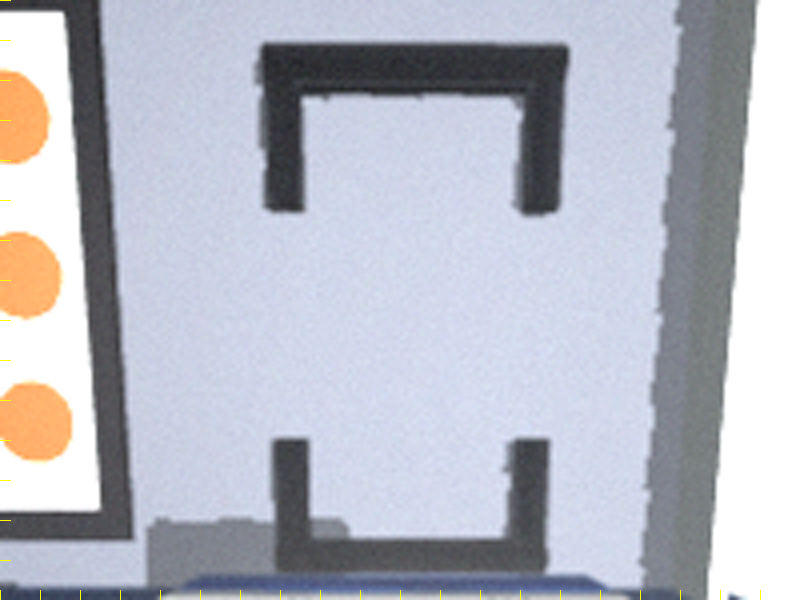

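The last allowed view shows the whole pocket. Inner floor corners are at about (302,96), (520,96), (510,538) and (310,538) in the crop, and the arm tips at rows 212 and 438.

```bash
python3 - <<'E'
from h import *
w=load('w9');f=lambda x,y,z=18:px2w(w,160+x/4,y/4,z)
C=np.array([f(302,96),f(520,96),f(510,538),f(310,538)])
print(C.round(1),C.mean(0).round(1),[np.linalg.norm(C[i]-C[i-1]).round(1) for i in range(4)])
a=(C[0]+C[1]-C[2]-C[3]);b=C[0]+C[3]-C[1]-C[2];print('yaw x',np.degrees(np.arctan2(a[1],a[0])),'yaw y',np.degrees(np.arctan2(b[1],b[0]))-90)
A=np.array([f(304,212),f(518,212),f(512,438),f(308,438)]);print('arms',A.round(1),A.mean(0).round(1))
T=np.array([f(262,44,27),f(568,44,27),f(546,572,27),f(278,572,27)]);print('outer27',T.mean(0).round(1),[np.linalg.norm(T[i]-T[i-1]).round(1) for i in range(4)])
# drawer axis: wrist, sides
s=f(680,30,62),f(650,400,62)
print(robot.get_obs()['position'])
E
```

```text
[[641.9  -5.8  18. ]
 [647.  -67.2  18. ]
 [524.9 -78.4  18. ]
 [519.7 -15.6  18. ]] [583.4 -41.7  18. ] [np.float64(122.6), np.float64(61.6), np.float64(122.7), np.float64(63.0)]
yaw x 4.87884019225904 yaw y 4.751166030138464
arms [[612.3  -8.1  18. ]
 [617.5 -70.1  18. ]
 [554.9 -75.6  18. ]
 [549.7 -13.1  18. ]] [583.6 -41.7  18. ]
outer27 [583.7 -42.4  27. ] [np.float64(142.3), np.float64(83.3), np.float64(142.4), np.float64(83.0)]
[473.04911095 -45.93309961 223.5431884 ]
```

```bash
python3 -m handwheel '[[[2,0.1,0,0,0,0],[5,0.2,0,0,0,0],[8,0.3,0,0,0,0],[10,0.4,-3,0,0,0],[11,0.4,-7,0,0,0],[11,0.4,-11,0,0,0],[11,0.4,-14,0,0,0],[11,0.4,-15,0,0,0],[11,0.4,-15,0,0,0],[11,0.4,-15,0,0,0]]]'
for i in 1 2 3; do python3 -m handwheel '[[[0,0,0,0,0,0]]]'; python3 -c "
from h import *
goto([583.5,-41.8,29],toolR(-85.2))"; done
```

```text
t: 24.1
position: [584.3, -41.8, 75.2]
eef_rot: [-1.25, 1.145, -1.148]
contact_force: [0.5, 0.1, -1.7]
opening: 0.653
t: 24.2
position: [584.5, -41.7, 75.8]
eef_rot: [-1.25, 1.144, -1.149]
contact_force: [0.4, -0.3, -2.1]
opening: 0.653
shift cm [-0.1  -0.01 -4.68] rot [ 0.2  0.1 -0.1] | 0.2 q [-0.2   0.61  1.55 -0.    0.98  1.29]
t: 24.3
position: [584.1, -41.5, 75.4]
eef_rot: [-1.25, 1.144, -1.148]
contact_force: [-0.5, 0.5, -1.6]
opening: 0.653
shift cm [-0.06 -0.03 -4.64] rot [ 0.2  0.  -0.1] | 0.2 q [-0.2   0.61  1.55 -0.    0.98  1.29]
t: 24.4
position: [583.7, -41.4, 74.8]
eef_rot: [-1.251, 1.145, -1.147]
contact_force: [0.6, 0.3, -1.6]
opening: 0.651
shift cm [-0.02 -0.04 -4.58] rot [ 0.2 -0.  -0.1] | 0.2 q [-0.2   0.62  1.55 -0.    0.98  1.29]
```

```bash
python3 -m handwheel '[[[-0.05,-0.03,-1,0,0,0],[-0.05,-0.03,-2,0,0,0],[-0.05,-0.03,-2.8,0,0,0],[-0.05,-0.03,-3.3,0,0,0],[-0.05,-0.03,-3.3,0,0,0]]]'
python3 -m handwheel '[[[0,0,-0.3,0,0,0],[0,0,-0.6,0,0,0],[0,0,-0.8,0,0,0],[0,0,-0.8,0,0,0]]]'
```

```text
t: 24.9
position: [582.0, -41.4, 39.5]
eef_rot: [-1.253, 1.148, -1.144]
contact_force: [-0.4, 0.2, -1.6]
opening: 0.653
t: 25.3
position: [582.6, -41.6, 32.5]
eef_rot: [-1.252, 1.147, -1.146]
contact_force: [0.0, 0.2, -1.2]
opening: 0.65
```

```bash
python3 -m handwheel '[[[0,0,-0.2,0,0,0],[0,0,-0.35,0,0,0],[0,0,-0.4,0,0,0],[0,0,-0.4,0,0,0]]]'
```

```text
t: 25.7
position: [582.7, -41.6, 28.9]
eef_rot: [-1.252, 1.146, -1.146]
contact_force: [-0.2, -0.2, 0.0]
opening: 0.65
```

The weight (about 1.6 N) is now off the tool at the expected height. I'll release and retreat.

```bash
python3 -m handwheel '[[[0,0,0,0,0,0],[0,0,0,0,0,0],[0,0,0,0,0,0],[0,0,0,0,0,0],[0,0,0,0,0,0]]]' 35
python3 -m handwheel '[[[0,0,1.5,0,0,0],[0,0,4,0,0,0],[0,0,8,0,0,0],[0,0,13,0,0,0],[-3,0,18,0,0,0],[-7,0,19,0,0,0],[-10,0,19,0,0,0],[-10,0,19,0,0,0],[-10,0,19,0,0,0]]]'
python3 - <<'E'
from h import *
w=snap('wrist','w10');s=snap('scene','s10');d=snap('side','d10')
print(robot.get_obs()['position'])
for n,x in(('w',w),('s',s)):
    hsv=cv2.cvtColor(x['img'],cv2.COLOR_BGR2HSV)
    m=cv2.inRange(hsv,(18,120,60),(32,255,255))
    k,l,st,c=cv2.connectedComponentsWithStats(m)
    for i in range(1,k):
        if st[i,4]>15: print(n,'yellow',st[i],c[i].round(1),px2w(x,*c[i],46).round(1))
    # white lid around label
    p=w2px(x,[583,-41.8,46]);print(n,'pred',p.round(1))
g=w['img'].min(2); hsv=cv2.cvtColor(w['img'],cv2.COLOR_BGR2HSV)
cx,cy=w2px(w,[583.5,-41.8,46])
m=((hsv[...,1]<40)&(hsv[...,2]>150)|cv2.inRange(hsv,(18,120,60),(32,255,255)).astype(bool)).astype('uint8')
k,l,st,c=cv2.connectedComponentsWithStats(m)
for i in range(1,k):
    if st[i,4]>800:
        ct=np.argwhere(l==i)[:,::-1].astype(np.float32);r=cv2.boxPoints(cv2.minAreaRect(ct))
        W=np.array([px2w(w,*q,46) for q in r]);print(st[i],W.mean(0).round(1),[np.linalg.norm(W[j]-W[j-1]).round(1) for j in range(4)])
# bystander / drawer change between frames
for a,b in(('s3','s10'),):
    A=cv2.absdiff(load(a)['img'],load(b)['img']).max(2)
    for n,(X) in dict(bottle=[746,281,60],dishes=[707,-265,40],tip=[665,423,40],front=[496,-17,92]).items():
        u,v=w2px(load(a),X).astype(int);print(n,u,v,A[v-10:v+10,u-10:u+10].mean().round(1))
E
```

```text
t: 26.2
position: [582.8, -41.6, 28.8]
eef_rot: [-1.252, 1.146, -1.146]
contact_force: [0.1, -0.3, -1.1]
opening: 0.862
t: 27.1
position: [482.9, -41.7, 219.3]
eef_rot: [-1.251, 1.145, -1.147]
contact_force: [1.0, -0.6, -1.2]
opening: 0.863
[483.65471981 -41.68368888 218.39337002]
w yellow [ 252   61   28   58 1562] [265.2  89.2] [584.3 -40.9  46. ]
w yellow [117 256  11  43 182] [120.6 279.9] [328.  130.8  46. ]
w yellow [389 257  11  42 191] [395.4 279.2] [ 360.  -238.3   46. ]
w pred [265.9  90.5]
s yellow [227 162  16  13 101] [234.4 167.7] [586.4 -42.7  46. ]
s pred [235.3 167.3]
[    0     0   132   244 26993] [514.1 182.6  46. ] [np.float64(279.3), np.float64(131.6), np.float64(272.4), np.float64(168.4)]
[  194     0   318   262 29310] [ 481.8 -170.2   46. ] [np.float64(320.6), np.float64(397.9), np.float64(227.9), np.float64(460.5)]
[ 147   13   40  124 2631] [586.2  66.3  46. ] [np.float64(125.5), np.float64(32.5), np.float64(124.9), np.float64(36.7)]
[ 238   29   57  117 6332] [583.2 -41.9  46. ] [np.float64(119.1), np.float64(58.0), np.float64(119.2), np.float64(65.0)]
[ 124  199   65   53 1739] [404.9  83.3  46. ] [np.float64(76.1), np.float64(68.9), np.float64(72.2), np.float64(70.2)]
[ 165  288  184   33 4693] [304.3 -55.   46. ] [np.float64(53.0), np.float64(249.2), np.float64(53.1), np.float64(259.3)]
bottle 265 257 1.6
dishes 168 149 1.6
tip 316 275 1.8
front 258 150 14.8
```

```bash
python3 -m handwheel '[[[-2,4,2,0,0,0],[-3,8.5,3,0,0,0],[-4,13,3,0,0,0],[-4,17.5,3,0,0,0],[-4,22,3,0,0,0],[-4,26.5,3,0,0,0],[-4,26.5,3,0,0,0],[-4,26.5,3,0,0,0]]]'
python3 - <<'E'
from h import *
s=snap('scene','s11');d=snap('side','d11')
for a,b in(('s3','s11'),('d3','d11')):
    A,B=load(a)['img'],load(b)['img']
    out=[]
    for im in(A,B):
        h=cv2.cvtColor(im,cv2.COLOR_BGR2HSV);m=cv2.inRange(h,(105,100,80),(125,255,255))
        roi=np.zeros_like(m);u,v=w2px(load(a),[496,-17,92]).astype(int);roi[v-60:v+60,u-60:u+60]=1;m*=roi
        k,l,st,c=cv2.connectedComponentsWithStats(m);i=1+np.argmax(st[1:,4]);out.append((st[i].tolist(),c[i].round(1)))
    print(a,b,out)
    gA,gB=[cv2.cvtColor(i,cv2.COLOR_BGR2GRAY).astype(np.float32) for i in(A,B)]
    u,v=w2px(load(a),[508,-135,85]).astype(int);print('shift',cv2.phaseCorrelate(gA[v-14:v+14,u-14:u+14],gB[v-14:v+14,u-14:u+14]))
E
```

```text
t: 28.05
position: [442.9, 224.5, 247.9]
eef_rot: [-1.255, 1.145, -1.144]
contact_force: [-0.0, 0.0, -0.8]
opening: 0.86
s3 s11 [([229, 130, 59, 44, 242], array([258.3, 151.5])), ([229, 130, 59, 44, 244], array([258.2, 151.5]))]
shift ((-0.02568767946545769, 0.012987404419581239), 0.9999178019497129)Traceback (most recent call last):
  File "<stdin>", line 9, in <module>
    return _wrapfunc(a, 'argmax', axis=axis, out=out, **kwds)
    return bound(*args, **kwds)
ValueError: attempt to get argmax of an empty sequence
```

```bash
python3 -c "
from workcell import robot
print(robot.job_done())"
```

```text
the job is handed in; nothing more can be done
None
```

I carried out the whole job in the order asked and handed it in at about 28 s on the robot's clock; no verdict was reported.

- **Drawer:** I pulled it by its bar handle until it would go no further and the pull force rose to about 40 N, and it is open. Its front has not moved in the scene camera (under 0.1 px) since I let go of the handle.
- **Mat:** I lifted the slide box out of the rack and laid it on the mat, lid up. A first try at tilting it outward ran a wrist joint close to its limit, so I turned the box and tilted it the other way. For the last part I slid the lower finger out from under it, so its edge dropped a little onto the mat. I then let go.
- **Pocket:** I took the box again across its 60 mm width and lowered it into the pocket. There was no side load, and the tool force went to zero at the expected floor height. From the wrist camera the lid centre is at (583.2, −41.9), against the pocket centre I measured at (583.5, −41.8).
- **Bottle, dishes and tip box:** the scene picture shows no change around them. The gripper is clear of everything.

**Checks that failed or were weak:**
- The side camera comparison of the drawer front failed because its colour mask came up empty, so that check rests on the scene camera alone.
- The lid's width in the wrist image measured 58 mm on one side and 65 mm on the other. I put that down to perspective, as its length came out right at 119 mm.
- I had used all 12 picture views by then, so the final seating was checked by numbers, not by eye.

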